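# Meter two oak blocks out of the gravity feeder

## Robot

A 6-joint arm with a two-finger parallel gripper is mounted at the origin on a cart in front of the work surface, level with it; the furniture and walls round the work are solid. World frame = base frame: x ahead of the robot, y to its left, z up, the work surface at z = 0. Lengths are in m, angles in rad, forces in N, time in s.
With the tool pointing down it reaches from about 0.325 to 0.9 m from the base axis. Payload 6.1 kg.
Tool frame: the origin (TCP) lies at the very end of the fingers, on their centre line; the grasp point (between the pads) lies 19 mm behind it; z points along the fingers, y is the line along which they close (so a half turn about z gives the same grasp; the last joint's range is limited). The gripper opens to 87 mm and grips with 3 to 60 N. Pads are 19 mm wide; open, the fingers measure 117 mm over their backs; the gripper's body (75 mm by 190 mm) begins 51 mm behind the grasp point.
Start: joints at [1.084, 0.22, 1.526, -0, 1.395, -0.126], TCP at [0.221, 0.585, 0.223] pointing down, gripper open.
Joint ranges: [-2.98, 2.98], [-0.91, 2.08], [0.09, 2.57], [-1.24, 4.39], [0.2, 2.65], [-2.68, 2.68]. Speed limits (rad/s): [2.57, 2.57, 3.01, 3.14, 3.14, 3.14].

## Interface

Orientations are given as a 3x3 rotation matrix whose columns are the frame's x, y, z axes.
In Python, from bench import ctrl gives the robot as it stands.
- The arm moves only by the shell command python3 -m creep 'ROWS' [FORCE]. ROWS is text: rows parted by semicolons, each of 7 numbers parted by spaces: the shift along the tool's x, y, z in m, then the turn, a rotation vector about the tool's x, y, z in rad, then the finger opening in m, from 0 to 0.087. A call has 1 to 8 rows; each row is the pose to reach, as a shift and turn from the pose commanded when the call began, along the tool's axes at that moment; what a row does not reach only later rows make up. A row lasts 1/10 s, in which the tool goes at most 50 mm and 8.59 degrees, less where a joint would pass 70% of its speed; a pose out of reach is approached as far as the arm can. A call with a gripper value outside its range is refused whole. The fingers move at their own pace and stop on an object; FORCE is the grip in N (left out, the last holds). Time passes only in rows, so rows that repeat a pose let the fingers close. It gives the time, the measured TCP pose, the force, the opening and the grip force at its end, in the units of the state.
- ctrl.sense(): the state, without advancing time (a new reading comes with each control period).
- ctrl.snapshot(name): name is "scene" or "top" or "wrist"; returns the picture (480x640x3 uint8, blue, green, red); there is no depth.
- ctrl.camera_params(name): a dict with "fx", "fy", "cx", "cy" (pixels), "xyz" and "orientation" of the camera in the world. Camera axes: x right, y down, z forward; pixel columns grow to the right and rows downward; lengths in m; the calibration is good to about 2 mm. The wrist camera is an equidistant fisheye: a pixel r from the principal point sees the ray r / f radians off the axis. A picture is of the moment at which its call begins: read the wrist's pose just before it. camera_params takes no time and is no camera call; for the wrist camera it gives the pose at the moment of the call.
- ctrl.hand_in(): hands the job in; it is judged then, once.
The state is a dict: "t": time; "joint_positions": joint angles; "qvel": joint speeds; "joint_torque": joint torques, N m; "tool_pos": TCP position; "tool_rot": TCP orientation; "ft_force": force on the tool from outside, world axes, zero at the start; "moment": the same for the moment, N m; "finger_gap": finger opening in m; "finger_force": force on a finger pad.
Only numpy, scipy, OpenCV 4.12 (cv2) and the standard library are available. Lean on these libraries where they do the work, as an engineer would, in place of code of your own. Each camera call takes 0.05 s, during which the arm holds its last target. There are 200 camera calls.

## Task

Push the catch tray fully home under the block feeder by its blue tab. Then slide the feeder's gate partly open by its red post, just far enough that exactly two oak blocks drop into the tray and the other two stay up in their slots, and then slide the gate fully shut again.

Things in the scene. Friction and masses are not known exactly. Their poses are not given: they have to be found in the camera images.
- feeder: Plywood block feeder fixed to the bench; hopper 133 x 190 mm (x -61 to +72, y -95 to +95), top at z = 150 mm. Origin: at bench level under the middle of its four slots. Its +x points to its back; the red post, blue tab and tray mouth are at its front, -x. Facing the front, +y is at the left hand. A steel gate is the floor of all slots.
- slot_2 (a point): Middle of the second slot, on the gate's top (z = 102 mm). Four slots open at the top, 101 mm along feeder x, 34 mm wide, stand side by side along feeder y, centred at y = -57, -19 (this one), +19, +57 mm, parted by 4 mm partitions.
- gate_plate (a joint): Travel of the steel gate, m: 0 = fully shut (a stop); grows to 0.15 as it slides to feeder +y. Its trailing edge lies at feeder y = -75 mm plus the travel: the slot at -57 is uncovered first, then -19, +19, +57. The second slot is wholly clear at 73 mm of travel; the third block can begin to drop from about 90 mm. About 2 N of friction; stays where left; may start a few mm open.
- gate_post (a point): Middle (z = 135 mm) of the gate's upright red plastic post, 22 mm (feeder x) by 14 mm (feeder y), top at z = 155 mm, rising from a flat steel arm whose top is at z = 102 mm. It stands free in front of the feeder, at feeder x = -95 mm, y = -10 mm plus the gate's travel. Push it along feeder y on either 22 mm face: to +y opens, to -y shuts.
- catch_tray (a joint): How far the wooden catch tray stands out of the feeder's front, m: 0 = fully home (a stop); grows as it comes out to feeder -x. About 1.5 N of friction; stays where it is left. It starts some cm out. The tray is an open box, 114 x 162 mm, rim at z = 61 mm, inner floor at z = 8 mm.
- tray_tab (a point): On the front face (away from the feeder) of the tray's upright blue plastic tab, at z = 120 mm. The tab is 36 mm wide (feeder y), 11 mm thick (feeder x), top at z = 135 mm. This point lies at feeder y = -62 mm, x = -71 mm minus the tray's travel. Push it to feeder +x.
- oak_1_mid (a point): Centre of oak block 1, pale wood, 90 x 44 x 27 mm, about 75 g. It starts on edge in the slot at feeder y = -57 mm, which the gate uncovers first; its centre is then at z = 124 mm.
- oak_2_mid (a point): Centre of oak block 2, pale wood, 90 x 44 x 27 mm, about 75 g. It starts on edge in the slot at feeder y = -19 mm, which the gate uncovers second; its centre is then at z = 124 mm.
- oak_3_mid (a point): Centre of oak block 3, pale wood, 90 x 44 x 27 mm, about 75 g. It starts on edge in the slot at feeder y = +19 mm, which the gate uncovers third; its centre is then at z = 124 mm.
- oak_4_mid (a point): Centre of oak block 4, pale wood, 90 x 44 x 27 mm, about 75 g. It starts on edge in the slot at feeder y = +57 mm, which the gate uncovers last; its centre is then at z = 124 mm.

How it is judged:
By the outcome, as a careful person would: the job done as asked, in the order asked, and still so for the second after the job is handed in, with the robot touching nothing.
It also fails if it takes over 48 s, if anything falls off the work surface, if the arm or the gripper's body presses on something with over 40 N, if the wrist force passes 120 N, or if a joint passes its speed limit or range.

## Working session

There is one attempt and no reset: what is moved stays moved. The work goes in short steps, Python scripts to look and compute and a shell command to move; the robot and the scene stay as the last step left them, time stands still between calls to the robot, and variables do not carry over. Pictures are saved under pics/ and viewed, at most 10 in all, crops included, and the job is handed in when it is done.

```bash
mkdir -p pics; ls
python3 - <<'E'
from bench import ctrl
import cv2,numpy as np
np.set_printoptions(precision=4,suppress=True)
s=ctrl.sense();print(s['t'],s['tool_pos'],s['tool_rot'],s['ft_force'],s['finger_gap'])
for n in("scene","top"):
    cv2.imwrite(f"pics/{n}0.png",ctrl.snapshot(n));print(n,ctrl.camera_params(n))
E
```

```text
pics
0.0 [0.2203 0.5842 0.2214] [[-0.9356  0.353  -0.0009]
 [ 0.353   0.9356 -0.0017]
 [ 0.0002 -0.0019 -1.    ]] [ 0.7449 -0.3411 -0.6419] 0.08699182360688731
scene {'fx': 581.9340905765666, 'fy': 581.9340905765666, 'cx': 329.76744733134007, 'cy': 231.608965780591, 'xyz': array([0.548 , 0.5917, 0.6864]), 'orientation': array([[-0.9991,  0.0384, -0.0192],
       [ 0.0404,  0.6923, -0.7205],
       [-0.0143, -0.7206, -0.6932]])}
top {'fx': 608.6299642026423, 'fy': 608.6299642026423, 'cx': 319.7625903456787, 'cy': 234.5024627583416, 'xyz': array([ 0.0346, -0.1938,  0.7619]), 'orientation': array([[ 0.3405, -0.7217,  0.6026],
       [-0.9402, -0.267 ,  0.2115],
       [ 0.0082, -0.6386, -0.7695]])}
```

View pics/scene0.png

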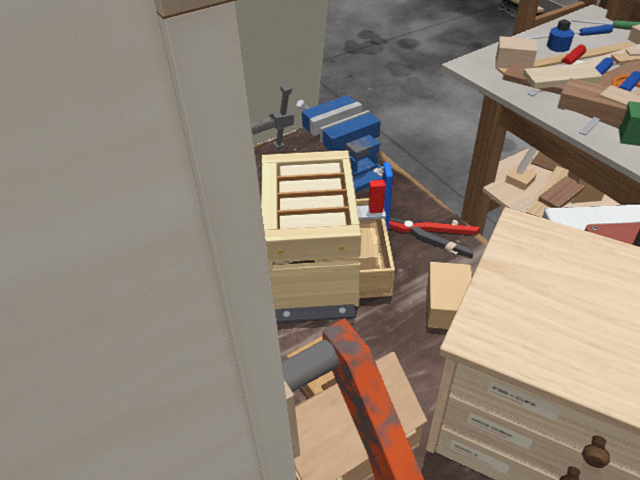

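View pics/top0.png

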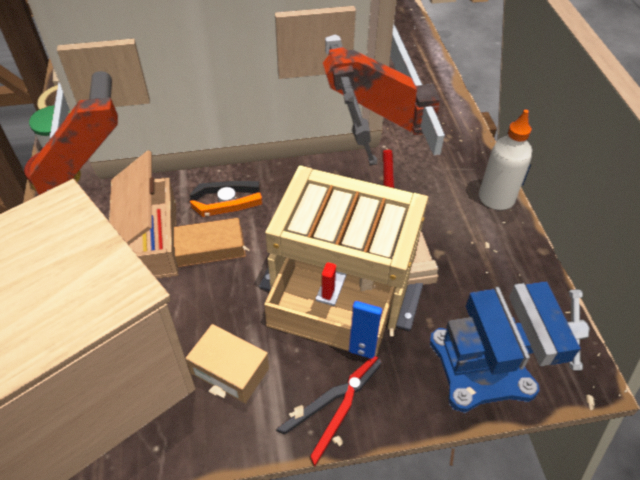

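The hopper top shows in the top view at corners of about (301,169), (428,193), (409,271) and (269,236). In the scene view it's about (350,151), (263,155) and (360,235). The red post top is near (329,266) in top and (377,182) in scene, and the blue tab top is near (367,305) and (388,166). I'll fit the pose from both views.

```bash
cat > h.py <<'E'
from bench import ctrl
import numpy as np,cv2
np.set_printoptions(precision=4,suppress=True)
def proj(c,P):
    p=(np.asarray(P)-c['xyz'])@c['orientation']
    return np.array([c['fx']*p[0]/p[2]+c['cx'],c['fy']*p[1]/p[2]+c['cy']])
def world(q,p):
    c,s=np.cos(q[2]),np.sin(q[2]);return np.array([q[0]+c*p[0]-s*p[1],q[1]+s*p[0]+c*p[1],p[2]])
E
python3 - <<'E'
from h import *
from scipy.optimize import least_squares
C={n:ctrl.camera_params(n) for n in("top","scene")}
g=lambda q:(-.095,-.01+q[3],.155)
t=lambda q:(-.071-q[4]+.0055,-.062,.135)
k=lambda a,b:(lambda q:(a,b,.15))
O=[("top",k(.072,.095),301,169),("top",k(.072,-.095),428,193),("top",k(-.061,-.095),409,271),("top",k(-.061,.095),269,236),
("scene",k(-.061,-.095),350,151),("scene",k(.072,-.095),263,155),("scene",k(-.061,.095),360,235),
("top",g,329,266),("scene",g,377,182),("top",t,367,305),("scene",t,388,166)]
f=lambda q:np.concatenate([proj(C[n],world(q,p(q)))-(u,v) for n,p,u,v in O])
best=min((least_squares(f,[.5,-.1,y,0.01,.05],loss='soft_l1',f_scale=3) for y in(0,-.5,.5)),key=lambda r:r.cost)
print(best.x,best.cost);print(best.fun.reshape(-1,2))
np.save('q.npy',best.x);q=best.x
for n,p in(("post",g(q)),("tab",t(q)),("o",(0,0,0))):print(n,world(q,p))
for n in C:
    im=cv2.imread(f'pics/{n}0.png')
    for X in(-.061,.072):
        for Y in(-.095,.095):
            for z in (0,.15):cv2.circle(im,tuple(int(v) for v in proj(C[n],world(q,(X,Y,z)))),3,(0,255,0),1)
    for p in(g(q),t(q)):cv2.circle(im,tuple(int(v) for v in proj(C[n],world(q,p))),3,(255,255,0),1)
    x,y=((200,120) if n=='top' else(220,110));cv2.imwrite(f'pics/z{n}.png',cv2.resize(im[y:y+260,x:x+260],(400,400)) if 0 else cv2.resize(im[y:y+250,x:x+250],(400,400),interpolation=cv2.INTER_CUBIC))
cv2.imwrite('pics/z.png',np.hstack([cv2.imread('pics/ztop.png'),cv2.imread('pics/zscene.png')]))
E
```

```text
[ 0.5558 -0.0518  0.0291  0.0076  0.0533] 36.964587813121284
[[-1.1796 -3.2706]
 [ 1.6336  3.5514]
 [-1.0248 -0.7696]
 [-3.0307 -3.1336]
 [-2.2044 -1.4919]
 [-0.7965 -0.9546]
 [ 0.9832 -0.8108]
 [ 0.0983  3.6015]
 [ 0.2606  1.3252]
 [ 2.3895  1.8045]
 [-0.89    2.148 ]]
post [ 0.4609 -0.057   0.155 ]
tab [ 0.4389 -0.1173  0.135 ]
o [ 0.5558 -0.0518  0.    ]
```

View pics/z.png

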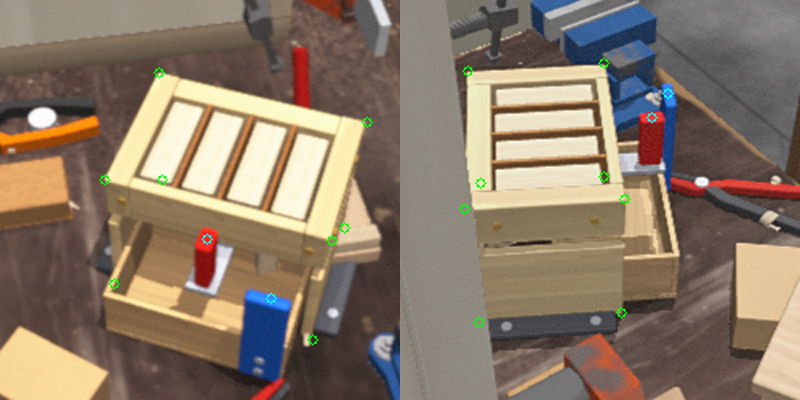

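The overlay shows my corner picks were a few pixels off. The better top-view corners are (302.5,165.6), (427,196), (412.5,267) and (273,235). In the scene view the front-near corner is (357.5,226) and the front-far one is (345,151). I'll refit with these.

Run:
```python
from h import *
from scipy.optimize import least_squares
C={n:ctrl.camera_params(n) for n in("top","scene")}
g=lambda q:(-.095,-.01+q[3],.155)
t=lambda q:(-.071-q[4]+.0055,-.062,.135)
k=lambda a,b:(lambda q:(a,b,.15))
O=[("top",k(.072,.095),302.5,165.6),("top",k(.072,-.095),427,196),("top",k(-.061,-.095),412.5,267),("top",k(-.061,.095),273,235.5),
("scene",k(-.061,-.095),345,151),("scene",k(.072,-.095),262.5,154.5),("scene",k(-.061,.095),357.5,226.5),
("top",g,329.4,266),("scene",g,377.5,182),("top",t,367.5,303.8),("scene",t,388,165)]
f=lambda q:np.concatenate([proj(C[n],world(q,p(q)))-(u,v) for n,p,u,v in O])
b=least_squares(f,[.555,-.05,0.,0.01,.05],loss='soft_l1',f_scale=3)
print(b.x,b.cost);print(b.fun.reshape(-1,2));q=b.x;np.save('q.npy',q)
for n,p in(("post",g(q)),("tabtop",t(q))):print(n,world(q,p))
s=ctrl.sense();c=ctrl.camera_params('wrist');print(c['xyz']-s['tool_pos'],s['tool_rot'].T@c['orientation'],c['fx'])
```

```text
[ 0.5585 -0.0545  0.0369  0.0113  0.0558] 60.636734261576876
[[-0.7975 -0.3618]
 [ 4.7041 -0.725 ]
 [-1.3786  1.8752]
 [-4.19   -3.0405]
 [ 0.4905 -2.6108]
 [-2.414  -1.1954]
 [ 1.8406  6.0609]
 [ 0.1428  1.9715]
 [-1.9895  1.5282]
 [ 4.9669  3.4552]
 [-1.5942  1.6872]]
post [ 0.4635 -0.0567  0.155 ]
tabtop [ 0.4396 -0.121   0.135 ]
[-0.0678  0.0251  0.1629] [[-0.0001 -0.9648 -0.263 ]
 [ 1.     -0.0001 -0.0001]
 [ 0.     -0.263   0.9648]] 371.64829954431775
```

Run:
```python
from h import *
C={n:ctrl.camera_params(n) for n in("top","scene")}
def tri(a,b):
    A=[];B=[]
    D=[];S=[]
    for n,(u,v) in(("top",a),("scene",b)):
        c=C[n];d=c['orientation']@[(u-c['cx'])/c['fx'],(v-c['cy'])/c['fy'],1];d/=np.linalg.norm(d)
        M=np.eye(3)-np.outer(d,d);A.append(M);B.append(M@c['xyz'])
        D.append(d);S.append(c['xyz'])
    X=np.linalg.solve(sum(A),sum(B));return X,np.linalg.norm(A[0]@(X-S[0]))*1e3
for n,a,b in(("cab -x? ",(167,293),(507,210)),("cab far",(75,182),(443,355)),("clamp tip",(110,112),(343,325)),("clamp low",(50,180),(400,470)),
 ("hop BR",(427,196),(262.5,154.5)),("hop FR",(412.5,267),(345,151)),("hopFL",(273,235.5),(357.5,226.5)),("post",(329.4,266),(377.5,182)),("tab",(367.5,303.8),(388,165)),
 ("slotFR",(390.6,258.7),(342,162)),("slotFL",(288.8,231),(348,228))):print(n,*tri(a,b))
```

```text
cab -x?  [0.3238 0.081  0.2209] 1.8413133995093511
cab far [0.4355 0.2751 0.2138] 2.467133066242158
clamp tip [0.5291 0.2685 0.2568] 0.18134213676686542
clamp low [0.478  0.3605 0.1518] 3.578146317886936
hop BR [ 0.6295 -0.1413  0.1513] 0.37824057653527293
hop FR [ 0.5036 -0.1515  0.1473] 2.489611688876023
hopFL [0.4935 0.0298 0.1509] 2.8185273530618504
post [ 0.4619 -0.056   0.1593] 1.2744218752752274
tab [ 0.4378 -0.1149  0.1425] 0.42026675944375047
slotFR [ 0.5089 -0.1225  0.1468] 1.0399815776265564
slotFL [0.5094 0.018  0.1418] 2.0918437568763038
```

```bash
python3 -m creep '0 0 -0.05 0 0 0 0.087; 0 0 -0.1 0 0 0 0.087; -0.01 -0.02 -0.14 0 0 0 0.06; -0.035 -0.05 -0.14 0 0 0 0; -0.06 -0.09 -0.14 0 0 0 0; -0.09 -0.13 -0.14 0 0 0 0; -0.118 -0.17 -0.14 0 0 0 0; -0.147 -0.21 -0.14 0 0 0 0' 20
```

```text
t: 0.9
tool_pos: [0.2838, 0.3345, 0.3621]
tool_rot: [[-0.936, 0.352, -0.0], [0.352, 0.936, -0.0], [0.0, -0.0, -1.0]]
ft_force: [0.6, -0.7, 1.0]
finger_gap: 0.0471
finger_force: 0.0
```

```bash
python3 -m creep '-0.028 -0.04 0 0 0 -0.1 0; -0.056 -0.08 0 0 0 -0.2 0; -0.085 -0.12 0 0 0 -0.3 0; -0.113 -0.16 0 0 0 -0.39 0; -0.141 -0.2 0 0 0 -0.39 0; -0.169 -0.24 0 0 0 -0.39 0; -0.197 -0.28 0 0 0 -0.39 0; -0.225 -0.32 0 0 0 -0.39 0'
```

```text
t: 1.7
tool_pos: [0.3814, -0.0446, 0.3625]
tool_rot: [[-1.0, -0.029, 0.001], [-0.029, 1.0, -0.0], [-0.001, -0.0, -1.0]]
ft_force: [1.3, 0.6, 0.6]
finger_gap: 0.0003
finger_force: 0.0
```

Run:
```python
from h import *
import json
c=ctrl.camera_params('wrist');im=ctrl.snapshot('wrist');cv2.imwrite('pics/w1full.png',im)
json.dump({k:np.asarray(v).tolist() for k,v in c.items()},open('w1.json','w'));print(c,ctrl.sense()['tool_pos'])
cv2.imwrite('pics/w1.png',im)
```

```text
{'fx': 371.64829954431775, 'fy': 371.64829954431775, 'cx': 313.5338916667306, 'cy': 240.20249251890468, 'xyz': array([ 0.3088, -0.0471,  0.5253]), 'orientation': array([[-0.0286,  0.9642,  0.2635],
       [ 0.9996,  0.0277,  0.0073],
       [-0.0003,  0.2636, -0.9646]])} [ 0.3823 -0.0514  0.3617]
```

View pics/w1.png

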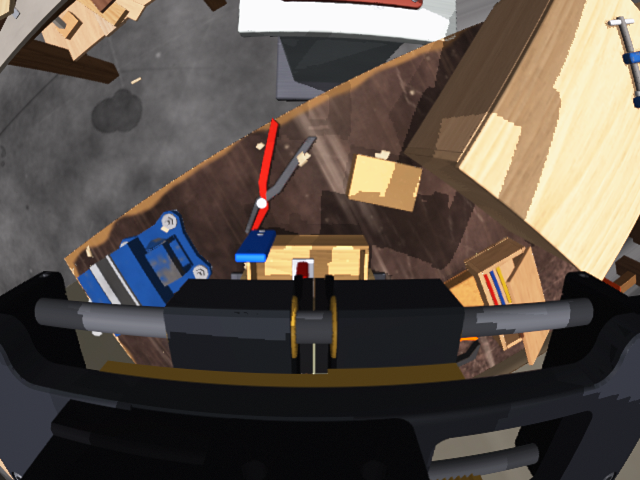

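The wrist view shows the tab's upper edge near (252,255), the tray's front rim running from about (283,237) to (368,235), and the pliers lying clear in front. The gripper hides the post.

Run:
```python
from h import *
import json
c={k:np.array(v) for k,v in json.load(open('w1.json')).items()}
def bp(u,v,z):
    d=np.array([u-c['cx'],v-c['cy']]);r=np.hypot(*d);th=r/c['fx']
    ray=c['orientation']@np.r_[np.sin(th)*d/r,np.cos(th)]
    return c['xyz']+ray*(z-c['xyz'][2])/ray[2]
im=cv2.imread('pics/w1full.png').astype(int);B,G,R=im[...,0],im[...,1],im[...,2]
m=((B>G+50)&(B>R+70)).astype(np.uint8);m[:, :233]=0;m[:,282:]=0;m[:220]=0;m[268:]=0
y,x=np.nonzero(m);pts=np.c_[x,y].astype(np.float32)
print(x.min(),x.max(),y.min(),y.max(),len(x));h=cv2.boxPoints(cv2.minAreaRect(pts));print(h)
for p in h:print(p,bp(*p,.135))
for p in((250,238),(283,237),(368,235)):print(bp(*p,.061))
```

```text
235 274 231 262 841
[[235. 231.]
 [274. 231.]
 [274. 262.]
 [235. 262.]]
[235. 231.] [ 0.4074 -0.1306  0.135 ]
[274. 231.] [ 0.4063 -0.0874  0.135 ]
[274. 262.] [ 0.4418 -0.0874  0.135 ]
[235. 262.] [ 0.4433 -0.1317  0.135 ]
[ 0.435  -0.1266  0.061 ]
[ 0.4324 -0.0833  0.061 ]
[0.4266 0.0269 0.061 ]
```

Run:
```python
import cv2
im=cv2.imread('pics/w1full.png');cv2.imwrite('pics/w1c.png',cv2.resize(im[215:285,220:400],(800,311),interpolation=cv2.INTER_CUBIC))
```

```text
(no output)
```

View pics/w1c.png

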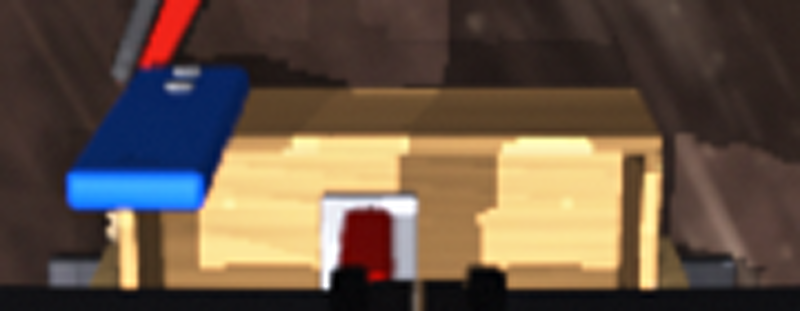

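The tab's front top edge is at u 235–266, v 253. That puts its front face at x≈0.433, y≈-0.114, which agrees with the triangulation.

```bash
python3 -m creep '-0.01 -0.032 0.03 0 0 0 0; -0.021 -0.064 0.06 0 0 0 0; -0.021 -0.064 0.10 0 0 0 0; -0.021 -0.064 0.14 0 0 0 0; -0.021 -0.064 0.18 0 0 0 0; -0.021 -0.064 0.22 0 0 0 0; -0.021 -0.064 0.245 0 0 0 0; -0.021 -0.064 0.245 0 0 0 0'
```

```text
t: 2.55
tool_pos: [0.401, -0.104, 0.1134]
tool_rot: [[-1.0, -0.029, -0.008], [-0.029, 1.0, 0.004], [0.008, 0.004, -1.0]]
ft_force: [-0.7, 0.4, 0.6]
finger_gap: 0.0003
finger_force: 0.0
```

```bash
python3 -m creep '-0.005 -0.008 0 0 0 0 0; -0.013 -0.008 0 0 0 0 0; -0.023 -0.008 0 0 0 0 0; -0.033 -0.008 0 0 0 0 0; -0.043 -0.008 0 0 0 0 0; -0.053 -0.008 0 0 0 0 0; -0.063 -0.008 0 0 0 0 0; -0.063 -0.008 0 0 0 0 0'
```

```text
t: 3.35
tool_pos: [0.4692, -0.1118, 0.1177]
tool_rot: [[-1.0, -0.03, 0.001], [-0.03, 1.0, 0.0], [-0.001, 0.0, -1.0]]
ft_force: [-0.2, 0.6, 0.6]
finger_gap: 0.0001
finger_force: 0.0
```

```bash
python3 -m creep '-0.003 0 0 0 0 0 0; -0.006 0 0 0 0 0 0; -0.009 0 0 0 0 0 0'; python3 -m creep '-0.003 0 0 0 0 0 0; -0.006 0 0 0 0 0 0'
```

```text
t: 3.65
tool_pos: [0.4762, -0.1114, 0.1172]
tool_rot: [[-1.0, -0.029, -0.001], [-0.029, 1.0, 0.001], [0.001, 0.001, -1.0]]
ft_force: [-3.4, 0.8, 0.8]
finger_gap: 0.0003
finger_force: 3.8
t: 3.85
tool_pos: [0.4765, -0.1114, 0.1171]
tool_rot: [[-0.999, -0.03, -0.015], [-0.03, 1.0, 0.001], [0.015, 0.001, -1.0]]
ft_force: [-36.5, -1.8, 26.6]
finger_gap: 0.0005
finger_force: 18.0
```

```bash
python3 -m creep '0.01 0 0 0 0 0 0; 0.025 0 0 0 0 0 0; 0.025 0 -0.04 0 0 0 0; 0.025 0 -0.085 0 0 0 0.02; 0.02 0.03 -0.085 0 0 0 0.05; 0.015 0.055 -0.085 0 0 0 0.05; 0.015 0.055 -0.085 0 0 0 0.05; 0.015 0.055 -0.085 0 0 0 0.05'
```

```text
t: 4.65
tool_pos: [0.4662, -0.0569, 0.2026]
tool_rot: [[-1.0, -0.031, 0.001], [-0.031, 1.0, -0.001], [-0.001, -0.001, -1.0]]
ft_force: [-0.0, 0.1, 0.1]
finger_gap: 0.0322
finger_force: 0.0
```

Run:
```python
from h import *
c=ctrl.camera_params('wrist');print(c['xyz'],ctrl.sense()['tool_pos'])
a=ctrl.snapshot('top')[120:400,200:460];b=ctrl.snapshot('scene')[100:380,230:490]
cv2.imwrite('pics/c2.png',cv2.resize(np.hstack([a,b]),(800,431),interpolation=cv2.INTER_CUBIC))
```

```text
[ 0.3936 -0.0595  0.3654] [ 0.4662 -0.0569  0.2026]
```

View pics/c2.png

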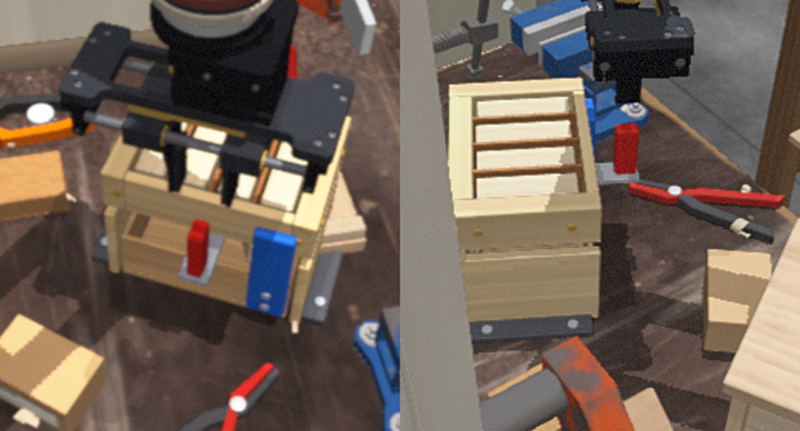

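The tray now sits fully under the hopper. The fingers are on either side of the red post's line, so I'll descend and grip it lightly.

```bash
python3 -m creep '0.005 0 0.02 0 0 0 0.05; 0.005 0 0.05 0 0 0 0.05; 0.005 0 0.085 0 0 0 0.05; 0.005 0 0.085 0 0 0 0.05; 0.005 0 0.085 0 0 0 0.005; 0.005 0 0.085 0 0 0 0.005; 0.005 0 0.085 0 0 0 0.005; 0.005 0 0.085 0 0 0 0.005' 15; python3 -m creep '0 0 0 0 0 0 0.005; 0 0 0 0 0 0 0.005; 0 0 0 0 0 0 0.005; 0 0 0 0 0 0 0.005'
```

```text
t: 5.55
tool_pos: [0.4621, -0.0575, 0.119]
tool_rot: [[-1.0, -0.029, 0.003], [-0.029, 1.0, -0.001], [-0.002, -0.001, -1.0]]
ft_force: [-0.2, 0.8, 0.2]
finger_gap: 0.0258
finger_force: 0.0
t: 5.95
tool_pos: [0.4615, -0.057, 0.1182]
tool_rot: [[-1.0, -0.029, 0.001], [-0.029, 1.0, 0.0], [-0.001, 0.0, -1.0]]
ft_force: [-1.6, 1.6, 5.6]
finger_gap: 0.0138
finger_force: 15.0
```

```bash
for i in 1 2 3; do :; done; python3 -m creep '0 -0.002 0 0 0 0 0.005; 0 -0.004 0 0 0 0 0.005; 0 -0.006 0 0 0 0 0.005; 0 -0.006 0 0 0 0 0.005'
```

```text
t: 6.35
tool_pos: [0.4616, -0.0614, 0.1182]
tool_rot: [[-1.0, -0.029, 0.001], [-0.029, 1.0, 0.004], [-0.001, 0.004, -1.0]]
ft_force: [-0.1, 9.1, 7.3]
finger_gap: 0.0143
finger_force: 15.0
```

```bash
python3 -m creep '0 -0.002 0 0 0 0 0.005; 0 -0.004 0 0 0 0 0.005; 0 -0.004 0 0 0 0 0.005'
```

```text
t: 6.65
tool_pos: [0.4616, -0.0615, 0.1181]
tool_rot: [[-1.0, -0.029, 0.0], [-0.029, 1.0, 0.011], [-0.001, 0.011, -1.0]]
ft_force: [-0.6, 25.2, 10.7]
finger_gap: 0.0139
finger_force: 15.1
```

Shut stop confirmed at y = -0.0615 with 25 N. Aiming for 80 mm of travel, which means y ≈ +0.0185.

```bash
python3 -m creep '0 0.009 0 0 0 0 0.005; 0 0.018 0 0 0 0 0.005; 0 0.028 0 0 0 0 0.005; 0 0.038 0 0 0 0 0.005; 0 0.048 0 0 0 0 0.005; 0 0.058 0 0 0 0 0.005; 0 0.068 0 0 0 0 0.005; 0 0.075 0 0 0 0 0.005'
```

```text
t: 7.45
tool_pos: [0.4597, 0.0081, 0.1181]
tool_rot: [[-1.0, -0.029, 0.001], [-0.029, 1.0, -0.001], [-0.001, -0.001, -1.0]]
ft_force: [0.3, -5.2, 6.2]
finger_gap: 0.0143
finger_force: 15.0
```

Travel is about 70 mm. Adding another 9 mm.

```bash
python3 -m creep '0 0.004 0 0 0 0 0.005; 0 0.008 0 0 0 0 0.005; 0 0.009 0 0 0 0 0.005; 0 0.009 0 0 0 0 0.005; 0 0.009 0 0 0 0 0.005; 0 0.009 0 0 0 0 0.005'
python3 - <<'E'
from h import *
print(ctrl.sense()['tool_pos'])
a=ctrl.snapshot('top')[120:400,200:460];b=ctrl.snapshot('scene')[100:380,230:490]
cv2.imwrite('pics/c3.png',cv2.resize(np.hstack([a,b]),(800,431),interpolation=cv2.INTER_CUBIC))
E
```

```text
t: 8.05
tool_pos: [0.4594, 0.0171, 0.118]
tool_rot: [[-1.0, -0.029, 0.001], [-0.029, 1.0, -0.0], [-0.001, -0.0, -1.0]]
ft_force: [1.0, -2.7, 6.0]
finger_gap: 0.0139
finger_force: 15.0
[0.4594 0.0171 0.118 ]
```

View pics/c3.png

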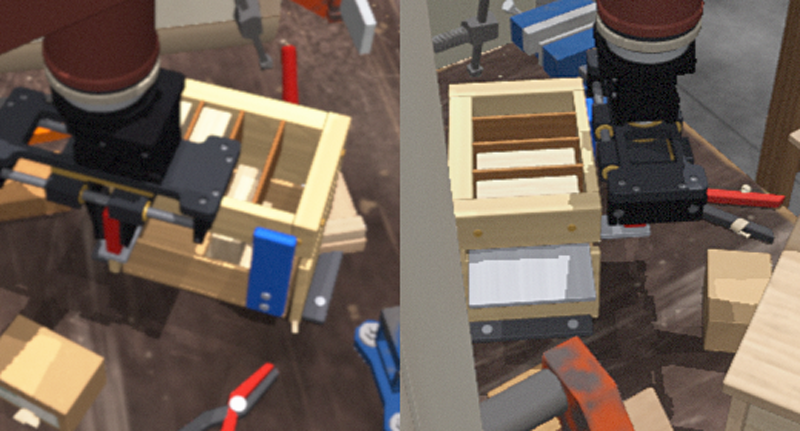

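Two slots look empty in the scene view, but in the top view something pale shows low in slot 2 at crop (243,185). I'll zoom in before shutting the gate.

Run:
```python
from h import *
a=ctrl.snapshot('top')[165:325,255:445];b=ctrl.snapshot('scene')[140:240,250:370]
cv2.imwrite('pics/c4.png',np.hstack([cv2.resize(a,(475,400),interpolation=cv2.INTER_CUBIC),cv2.resize(b,(325,400),interpolation=cv2.INTER_CUBIC)]))
```

```text
(no output)
```

View pics/c4.png

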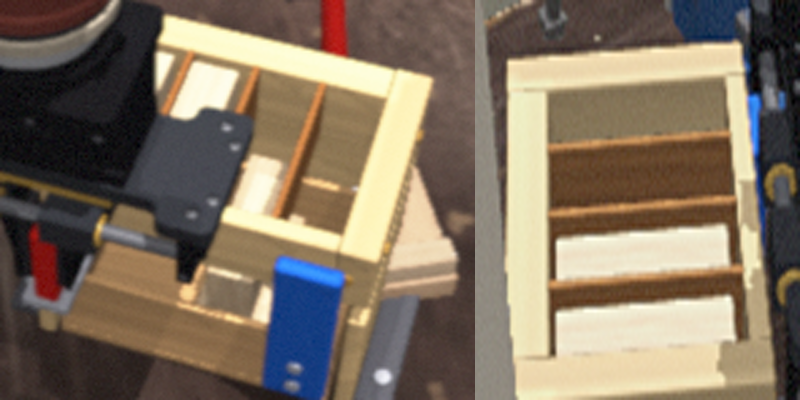

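Slots 1 and 2 are empty with their blocks lying low in the tray, and blocks 3 and 4 are still up. Shutting the gate.

```bash
python3 -m creep '0 -0.008 0 0 0 0 0.005; 0 -0.018 0 0 0 0 0.005; 0 -0.028 0 0 0 0 0.005; 0 -0.038 0 0 0 0 0.005; 0 -0.048 0 0 0 0 0.005; 0 -0.058 0 0 0 0 0.005; 0 -0.067 0 0 0 0 0.005; 0 -0.073 0 0 0 0 0.005'; python3 -m creep '0 -0.003 0 0 0 0 0.005; 0 -0.006 0 0 0 0 0.005; 0 -0.009 0 0 0 0 0.005; 0 -0.009 0 0 0 0 0.005'
```

```text
t: 9.05
tool_pos: [0.4615, -0.0551, 0.118]
tool_rot: [[-1.0, -0.029, 0.001], [-0.029, 1.0, 0.002], [-0.001, 0.002, -1.0]]
ft_force: [0.9, 3.7, 7.2]
finger_gap: 0.0139
finger_force: 15.0
t: 9.45
tool_pos: [0.4616, -0.0614, 0.118]
tool_rot: [[-1.0, -0.029, 0.001], [-0.029, 1.0, 0.007], [-0.001, 0.007, -1.0]]
ft_force: [-0.6, 12.8, 9.6]
finger_gap: 0.0136
finger_force: 15.0
```

```bash
python3 -m creep '0 0 0 0 0 0 0.04; 0 0.002 0 0 0 0 0.04; 0 0.003 0 0 0 0 0.04; 0 0.003 0 0 0 0 0.04; 0 0.003 -0.03 0 0 0 0.04; 0 0.003 -0.07 0 0 0 0.04; 0 0.003 -0.11 0 0 0 0.04; 0 0.003 -0.15 0 0 0 0.04'; python3 -m creep '0.04 0 -0.03 0 0 0 0.04; 0.08 0.0 -0.06 0 0 0 0.04; 0.1 0 -0.09 0 0 0 0.04; 0.1 0 -0.1 0 0 0 0.04; 0.1 0 -0.1 0 0 0 0.04'
python3 - <<'E'
from h import *
a=ctrl.snapshot('top')[120:400,200:460];b=ctrl.snapshot('scene')[100:380,230:490]
cv2.imwrite('pics/c5.png',cv2.resize(np.hstack([a,b]),(800,431),interpolation=cv2.INTER_CUBIC))
E
```

```text
t: 10.25
tool_pos: [0.4607, -0.0621, 0.2687]
tool_rot: [[-1.0, -0.029, -0.001], [-0.029, 1.0, 0.0], [0.001, 0.0, -1.0]]
ft_force: [1.3, 0.0, 0.1]
finger_gap: 0.0398
finger_force: 0.0
t: 10.75
tool_pos: [0.3621, -0.0655, 0.3691]
tool_rot: [[-1.0, -0.028, 0.004], [-0.028, 1.0, -0.002], [-0.004, -0.002, -1.0]]
ft_force: [-0.9, -0.0, -0.0]
finger_gap: 0.0403
finger_force: 0.0
```

View pics/c5.png

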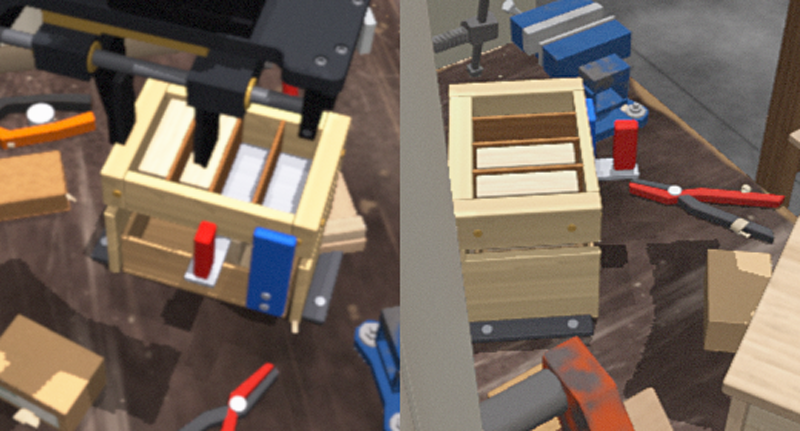

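The steel gate closes slots 1 and 2, blocks 3 and 4 are still up, the tray is home and the arm is clear. Handing in.

```bash
python3 -c "
from bench import ctrl
print(ctrl.hand_in())"
```

```text
the job is handed in; nothing more can be done
None
```

The job is handed in at about 11 s: the tray is home, two oak blocks dropped into it, the other two are still in their slots, and the gate is fully shut; the hand-in gave no verdict.

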